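# Pump up the roof-hydraulics bench pump and shut it off

## Robot

A 6-joint arm with a two-finger parallel gripper is mounted at the origin on the work surface. World frame = base frame: x ahead of the robot, y to its left, z up, the work surface at z = 0. Lengths are in m, angles in rad, forces in N, time in s.
With the tool pointing down it reaches from about 0.325 to 0.925 m from the base axis. Payload 3.1 kg.
Tool frame: the origin (TCP) lies midway between the tips of the shut fingers; the grasp point (between the pads) lies 19 mm behind it (tcp_to_grasp is the distance from the TCP to the grasp point, in m); z points along the fingers, y is the direction in which the jaws open and shut (so a half turn about z gives the same grasp; the last joint's range is limited). The gripper opens to 85 mm and grips with 20 to 120 N. Pads are 22 mm wide; open, the fingers measure 114 mm over their backs; the gripper's body (76 mm by 85 mm) begins 54 mm behind the grasp point. The pads swing forward as they close: fully open they stand 13 mm farther back than shut.
Start: joints at [-1.449, 0.217, 1.613, -0, 1.311, -0.112], TCP at [0.145, -0.608, 0.231] pointing down, gripper open.
Joint ranges: [-2.75, 2.75], [-0.78, 2.1], [0.31, 2.55], [-1.13, 4.27], [0.13, 2.63], [-2.58, 2.58]. Speed limits (rad/s): [2.79, 2.79, 3.14, 3.14, 3.14, 3.14].

## Interface

Orientations are given as a unit quaternion [w, x, y, z].
In Python, from cell import get_state, capture, get_calibration, finish_job, silhouettes, spot_point, tcp_to_grasp gives the robot as it stands. The module is installed in compiled form; this text tells all that it offers.
- The arm moves only by the shell command python3 -m inch 'ROWS' [FORCE]. ROWS is JSON, a list of rows, each a list of 3 entries, a list of its own where there are three numbers: the finger opening in mm, from 0 to 85.4, then the shift along the tool's x, y, z in mm, then the turn about the tool's z in degrees. A call has 1 to 12 rows; each row shifts and turns the commanded pose from where the row before left it, along the tool's axes as they then stand; what a row does not reach is not made up. A row lasts 1/10 s, in which the tool goes at most 50 mm and 8.59 degrees, less where a joint would pass 70% of its speed; a pose out of reach is approached as far as the arm can. A call with a gripper value outside its range is refused whole. The fingers move at their own pace and stop on an object; FORCE is the grip in N (left out, the last holds). Time passes only in rows, so rows that do not move let the fingers close. It gives the time, the measured TCP pose, the force and the opening at its end, in the units of the state.
- get_state(): the state, without advancing time (a new reading comes with each control period).
- capture(name): name is "side" or "top" or "wrist"; returns the picture (420x560x3 uint8, red, green, blue); there is no depth.
- get_calibration(name): a dict with "fovy" (degrees; the focal length in pixels is half the picture's height over the tangent of half this angle, whatever the lens; pixels are square), "cx", "cy" (the principal point, pixels), "rvec" (rotation vector, rad) and "tvec" (3), from world to camera coordinates, as OpenCV has them; the wrist camera has in their place "hand_eye" (4x4, takes a point from camera to tool coordinates, whose origin is the TCP and whose axes are the flange's). Camera axes: x right, y down, z forward; pixel columns grow to the right and rows downward; lengths in m; the calibration is good to about 2 mm. A picture is of the moment at which its call begins: read the wrist's pose just before it. get_calibration takes no time and is no camera call.
- finish_job(): hands the job in, once; it reports no verdict.
Trained networks look in the newest picture that a camera, given by its name, has taken for a name from the list of things; names that differ only in an ending like _2 or _b are one class to them, and where a whole thing is asked for, a point or a joint stands for the part that bears it (a point fixed in the world has none). Each returns a list of dicts, best first, with "confidence" (0 to 1); they miss things now and then, are a little off and sometimes report something else, mostly with a low value. They report only what shows in the picture. A call takes as long as a camera call.
- silhouettes(name, camera): "mask" (420x560 bool, what is visible of it) and "extent" ([left, top, width, height] in pixels, round what is visible of it).
- spot_point(name, camera): "uv" ([column, row] in pixels: a listed point, or the origin of a listed thing).
The state is a dict: "time_s": time; "joints": joint angles; "dq": joint speeds; "joint_torque": joint torques, N m; "position": TCP position; "orientation": TCP orientation; "contact_force": force on the tool from outside, world axes, zero at the start; "torque": the same for the moment, N m; "gripper_width": opening from 0.0 (shut) to 1.0 (fully open).
Only numpy, scipy, OpenCV 4.12 (cv2) and the standard library are available. Lean on these libraries where they do the work, as an engineer would, in place of code of your own. Each camera call takes 0.05 s, during which the arm holds its last target.

## Task

Work the bench hand pump: press its big round palm knob right down and let it spring right back up, again and again, until the indicator pin beside it stands fully out. Then push the shut-off lever right round to its far stop, pointing away from the pump's knob, and leave it there. Do not touch the indicator pin, do not press the small relief button, and leave the loose things lying about where they are.

Things in the scene. Friction and masses are not known exactly. Their poses are not given: they have to be found in the camera images.
- pump: bench hand pump, bolted down. Origin at bench height on the plunger's axis; z up, x away from the robot when unturned, y from plunger towards shut-off valve. Base plate x -95..75, y -120..210 mm, 10 mm thick. Aluminium block x -75..55, y -100..30, top at 70 mm: carries plunger barrel, pin and relief button. Brass valve block 42 x 46 mm at x 20, y 115, top at 80 mm, under the lever
- plunger_top (a point): centre of the flat top of the plunger's round black palm knob, 60 mm across, 15 mm thick, 165 mm above the bench when up; moves with the plunger. Below it a steel barrel 44 mm across, top at 125 mm. Behind, at pump x 36, y -35, a black filler plug reaches 82 mm
- plunger (a joint): how far the plunger is pressed down, m: 0 up, 0.020 bottomed. A spring returns it (5 N at the top, 12 N at the bottom). A stroke counts only if it is pressed well down (14 mm or more) and let right up again: the pin then steps up, normally 12 mm, while the plunger rises. Shorter strokes do nothing
- pin (a joint): how far the indicator pin stands out, m: 0 flush, starts at 0.001 to 0.020 and is fully out at 0.060 (three to five full strokes); it stays where it is between strokes, and once fully out further pumping lifts it no more
- indicator_pin: the upright steel indicator pin, 10 mm across, standing out of a small dark collar (20 mm across) on the block; it stands at pump x 0, y -70 mm; origin at the pump's origin when flush, rises with the pin
- pin_tip (a point): centre of the pin's top end: 74 mm above the bench when flush, 134 mm when fully out
- relief (a joint): how far the small relief button is pressed, m: 0 up, 0.005 fully down; to be left alone
- relief_top (a point): centre of the top of the small steel relief button, 16 mm across, top 82 mm above the bench, on the robot's side of the pin, at pump x -52, y -70 mm
- lever (a joint): angle of the shut-off lever, rad: 0 open (pointing along the pump's -x, to the robot), 1.571 shut at its far stop (pointing along the pump's +y, away from the plunger). Starts at 0 to 0.35. Turns clockwise seen from above; stiff, stays where it is left (1.5 N at its post moves it)
- lever_post (a point): centre of the top of the upright black post on the lever's free end, 16 mm across, 70 mm from the pivot; top 140 mm above the bench, the flat arm below it spans heights 84 to 92 mm; post and arm can be pushed from the side
- lever_pivot (a point): on the lever's upright turning axis, on top of its hub, 98 mm above the bench; fixed to the pump, axes as the pump's
- tape_roll: bystander: roll of masking tape lying flat, 96 mm across, 24 mm high, on the bench on the robot's side of the pump; origin at the centre of its underside
- socket: bystander: steel wrench socket standing upright on the pump's base plate behind the gap between barrel and valve, 26 mm across, 38 mm high; origin at the centre of its underside
- wrench: bystander: open-ended wrench, 160 mm long, lying on the bench on the robot's side of the lever; origin under its middle
- spray_can: bystander: upright spray can, 62 mm across, 170 mm high, beside the pump on the pin's side; origin at the centre of its underside
- jar: bystander: jar with a steel cap, 66 mm across, 85 mm high, behind the pump on the pin's side; origin at the centre of its underside
- top_link: bystander: flat steel link of a folding-roof frame, about 250 mm long, lying behind the pump; origin under its middle
- screwdriver: bystander: screwdriver, 190 mm long, lying beyond the lever's end of the pump; origin under its middle

How it is judged:
On the way, in this order (a step that is already met when the one before it is completed fails the run):
1. the indicator pin is fully out and the plunger is back up (value of joint pin above 0.057 m and value of joint plunger below 0.003 m), for 0.2 s.
2. the shut-off lever is at its far stop (value of joint lever above 1.45 rad and value of joint pin above 0.057 m), for 0.2 s.
At the end, for the whole second after the job is handed in: the pin stands out at least 57 of its 60 mm, the lever is at 1.45 rad or more and at rest, the plunger is back up (within 3 mm), the relief button is up, and every loose thing is within 30 mm of its start (all of step 2 and value of joint plunger below 0.003 m and velocity of joint lever below 0.05 rad/s and value of joint relief below 0.002 m and distance of each of tape_roll, socket, wrench, spray_can, jar, top_link, screwdriver from where it was at the start of the episode below 0.03 m); the robot touches nothing.
It fails at once if the indicator pin is touched by the robot (contact force between any of the fingers, the arm and indicator_pin above 0.5 N).
It fails at once if the relief button is pressed (value of joint relief above 0.002 m).
It fails at once if a loose thing is shoved away or lifted (moved more than 30 mm, or raised 15 mm) (distance of any of tape_roll, socket, wrench, spray_can, jar, top_link, screwdriver from where it was at the start of the episode above 0.03 m or height (world z) of any of tape_roll, wrench, spray_can, jar, top_link, screwdriver above 0.025 m or height (world z) of socket above 0.035 m).
It also fails if it takes over 61 s, if anything falls off the work surface, if the arm or the gripper's body presses on something with over 40 N, if the wrist force passes 120 N, or if a joint passes its speed limit or range.

## Working session

There is one attempt and no reset: what is moved stays moved. The work goes in short steps, Python scripts to look and compute and a shell command to move; the robot and the scene stay as the last step left them, time stands still between calls to the robot, and variables do not carry over. Pictures are saved under pics/ and viewed, and the job is handed in when it is done.

```bash
mkdir -p pics; python3 - <<'E'
from cell import *
import cv2
s=get_state();print(s)
for c in ("side","top","wrist"):
    im=capture(c);cv2.imwrite(f"pics/{c}0.png",im[:,:,::-1]);print(c,get_calibration(c))
    for n in ("plunger_top","pin_tip","relief_top","lever_post","lever_pivot","pump"):
        print(n,[(r['uv'],r['confidence']) for r in spot_point(n,c)[:2]])
E
```

```text
{'time_s': 0.0, 'joints': array([-1.44921275e+00,  2.17721023e-01,  1.61494878e+00, -8.54295295e-06,
        1.31130830e+00, -1.12251368e-01]), 'dq': array([-0.0003591 ,  0.00033948,  0.00050851, -0.00025796,  0.00031203,
       -0.0003339 ]), 'joint_torque': array([-6.40001035e-04, -3.96845162e+01, -3.03855515e+01, -3.46167089e-04,
        9.60894395e-03,  4.35913599e-07]), 'position': array([ 0.14470587, -0.60716986,  0.22998119]), 'orientation': array([-1.19269045e-03,  9.93172100e-01,  1.16652296e-01, -9.69247002e-06]), 'contact_force': array([-0.18057306,  0.42121409, -0.0840585 ]), 'torque': array([-0.0207929 ,  0.01710369, -0.00874189]), 'gripper_width': 0.9962443675215561}
side {'fovy': 57.83651909832895, 'cx': 277.27912225433863, 'cy': 209.6149507511032, 'rvec': array([ 0.3139107 , -2.64418729,  1.45526186]), 'tvec': array([0.55717643, 0.1598391 , 0.8251123 ])}
plunger_top [([277.0, 170.3], 0.95)]
pin_tip []
relief_top [([300.2, 186.5], 0.56)]
lever_post [([297.2, 209.2], 0.69)]
lever_pivot [([271.5, 221.1], 0.93)]
pump [([277.0, 229.7], 0.78)]
top {'fovy': 47.52166656116699
[... 235 characters left out ...]

relief_top [([253.3, 204.2], 0.68), ([353.2, 219.4], 0.4)]
lever_post [([254.0, 236.0], 0.7)]
lever_pivot [([250.3, 204.3], 0.6)]
pump [([307.2, 205.1], 0.82), ([257.1, 298.3], 0.24)]
wrist {'fovy': 63.45219676726733, 'cx': 278.06258707185185, 'cy': 204.6905595267656, 'hand_eye': array([[ 1.73552695e-04, -9.64945105e-01, -2.62451738e-01,
         6.74088046e-02],
       [ 9.99999954e-01,  1.02156618e-04,  2.85679796e-04,
         1.04367755e-03],
       [-2.48854139e-04, -2.62451775e-01,  9.64945078e-01,
        -1.41673572e-01],
       [ 0.00000000e+00,  0.00000000e+00,  0.00000000e+00,
         1.00000000e+00]])}
plunger_top []
pin_tip []
relief_top []
lever_post []
lever_pivot []
pump []
```

View pics/side0.png

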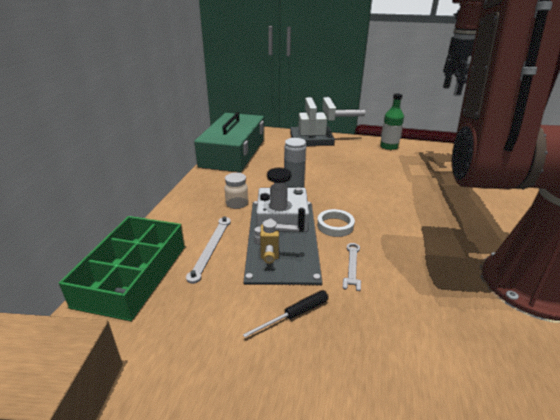

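View pics/top0.png

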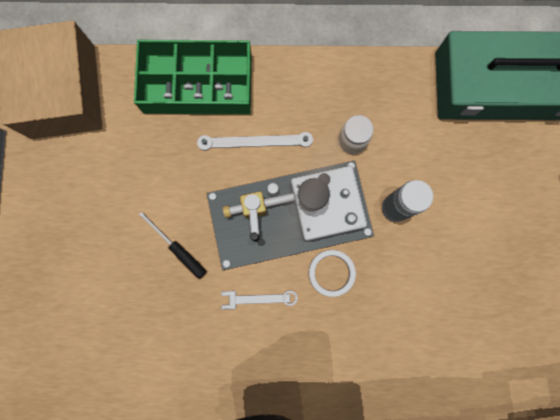

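```bash
cat > h.py <<'E'
from cell import *
import numpy as np, cv2
from scipy.spatial.transform import Rotation as R
from scipy.optimize import least_squares
def K(c,cal):
    f=210/np.tan(np.radians(cal['fovy'])/2)
    return np.array([[f,0,cal['cx']],[0,f,cal['cy']],[0,0,1.]])
def proj(c,P):
    cal=get_calibration(c)
    return cv2.projectPoints(np.atleast_2d(P).astype(float),cal['rvec'],cal['tvec'],K(c,cal),None)[0][:,0]
def atz(c,uv,z):
    cal=get_calibration(c);Rm=R.from_rotvec(cal['rvec']).as_matrix()
    d=Rm.T@np.linalg.inv(K(c,cal))@np.array([uv[0],uv[1],1.]);o=-Rm.T@cal['tvec']
    return o+d*(z-o[2])/d[2]
PT={'plunger_top':(0,0,165),'pin_tip':(0,-70,80),'relief_top':(-52,-70,82),'lever_pivot':(20,115,98),'pump':(0,0,0)}
def world(p,x,y,th):
    p=np.array(p)/1000.;c,s=np.cos(th),np.sin(th)
    return np.array([x+c*p[0]-s*p[1],y+s*p[0]+c*p[1],p[2]])
E
python3 - <<'E'
from h import *
obs=[('side','plunger_top',(277,170.3)),('side','lever_pivot',(271.5,221.1)),('side','pump',(277,229.7)),('side','relief_top',(300.2,186.5)),
('top','plunger_top',(311.9,193.7)),('top','lever_pivot',(250.3,204.3)),('top','relief_top',(353.2,219.4)),('top','pin_tip',(343.1,192)),('top','pump',(307.2,205.1))]
for c,n,uv in obs: print(c,n,atz(c,uv,PT[n][2]/1000.).round(4))
for t0 in (-1.5,-1,-.5,0,.5):
    r=least_squares(lambda v:np.concatenate([(proj(c,world(PT[n],*v))[0]-uv) for c,n,uv in obs]),[0,-.6,t0],loss='soft_l1',f_scale=2)
    print(r.x.round(4),r.cost)
print(r.fun.reshape(-1,2).round(1))
print(atz('side',(297.2,209.2),.14),atz('top',(254,236),.14))
E
```

```text
side plunger_top [ 0.592  -0.0745  0.165 ]
side lever_pivot [0.5762 0.0434 0.098 ]
side pump [ 0.5881 -0.0616  0.    ]
side relief_top [ 0.5476 -0.1577  0.082 ]
top plunger_top [ 0.5857 -0.0668  0.165 ]
top lever_pivot [0.5748 0.0489 0.098 ]
top relief_top [ 0.5485 -0.1536  0.082 ]
top pin_tip [ 0.6035 -0.1345  0.08  ]
top pump [ 0.5877 -0.0673  0.    ]
[ 0.5854 -0.0682  0.2529] 13.830294768345123
[ 0.5854 -0.0682  0.2529] 13.83029476834546
[ 0.5854 -0.0682  0.2529] 13.830294768344398
[ 0.5854 -0.0682  0.2529] 13.830294768345738Traceback (most recent call last):
  File "<stdin>", line 6, in <module>
    return func(*args, **kwargs)
    result = trf(vector_fun.fun, vector_fun.jac, x0, f0, J0, lb, ub, ftol, xtol,
                 gtol, max_nfev, x_scale, loss_function, tr_solver,
                 tr_options.copy(), verbose, callback=callback_wrapped)
    return trf_no_bounds(
        fun, jac, x0, f0, J0, ftol, xtol, gtol, max_nfev, x_scale,
        loss_function, tr_solver, tr_options, verbose, callback=callback)
    J = jac(x)
    self._update_jac()
    ~~~~~~~~~~~~~~~~^^
    self.J 
[... 426 characters left out ...]
                          use_one_sided, method,
                             ^^^^^^^^^^^^^^^^^^^^^^
                             mf)
                             ^^^
    df = [f_eval - f0 for f_eval in f_evals]
                                    ^^^^^^^
    f = np.atleast_1d(self.fun(x, *self.args, **self.kwargs))
                      ~~~~~~~~^^^^^^^^^^^^^^^^^^^^^^^^^^^^^^
    return np.atleast_1d(self.fun(x))
                         ~~~~~~~~^^^
    return self.f(x, *self.args, **self.kwargs)
           ~~~~~~^^^^^^^^^^^^^^^^^^^^^^^^^^^^^^
  File "<stdin>", line 6, in <lambda>
  File "h.py", line 9, in proj
    cal=get_calibration(c)
ValueError: time passes only in moves, steps and waits
```

The side view shows the pump mid-bench, with the knob at (277,172), the lever post at (300,215) and the spray can at (295,150). In the top view the knob is at (312,192), the pin at (345,193), the relief button at (351,218) and the lever hub at (253,204), with the arm pointing down to (254,236). In the top view the network's first relief_top guess, (253,204), is really the hub, so I'm using the second.

```bash
sed -i 's/^def K/import functools\nget_calibration=functools.lru_cache(None)(get_calibration)\ndef K/' h.py
cat >> h.py <<'E'
def totool(P,s=None):
    s=s or get_state();w,x,y,z=s['orientation']
    return 1000*R.from_quat([x,y,z,w]).inv().apply(np.array(P)-s['position'])
E
python3 - <<'E'
from h import *
obs=[('side','plunger_top',(277,170.3)),('side','lever_pivot',(271.5,221.1)),('side','pump',(277,229.7)),('side','relief_top',(300.2,186.5)),
('top','plunger_top',(311.9,193.7)),('top','lever_pivot',(250.3,204.3)),('top','relief_top',(353.2,219.4)),('top','pin_tip',(343.1,192)),('top','pump',(307.2,205.1))]
r=least_squares(lambda v:np.concatenate([(proj(c,world(PT[n],*v))[0]-uv) for c,n,uv in obs]),[.58,-.07,.2],loss='soft_l1',f_scale=2)
v=r.x;print(v);print(r.fun.reshape(-1,2).round(1))
for c in('side','top'):
    im=cv2.imread(f'pics/{c}0.png');
    for p in [(-95,-120,10),(75,-120,10),(75,210,10),(-95,210,10),*PT.values(),(-75,-100,70),(55,-100,70),(55,30,70),(-75,30,70)]:
        q=proj(c,world(p,*v))[0];cv2.circle(im,(int(q[0]),int(q[1])),2,(0,0,255),-1)
    x0,y0=(180,130);cv2.imwrite(f'pics/{c}1.png',cv2.resize(im[y0:y0+180,x0:x0+240],None,fx=3.2,fy=3.2,interpolation=cv2.INTER_CUBIC))
for c,uv in(('side',(297.2,209.2)),('top',(254,236))):
    d=atz(c,uv,.14)-world((20,115,140),*v);a=np.arctan2(d[1],d[0])-v[2];print('post',d,np.hypot(*d[:2]),np.pi-a%(2*np.pi))
print(totool([v[0],v[1],.2]))
E
```

```text
[ 0.58541408 -0.06818049  0.25289133]
[[ 2.1  1.5]
 [-0.4  1.2]
 [ 1.6 -1.3]
 [-2.4  1.3]
 [ 0.8  0.1]
 [ 0.4 -0.6]
 [-2.4 -2.1]
 [ 0.7  0.3]
 [ 0.4  1. ]]
post [-0.05723961 -0.00170741  0.        ] 0.05726506799797831 0.2230709783562368
post [-0.06602834 -0.00976874  0.        ] 0.06674705856230077 0.10600915954030121
[ 553.67488728 -423.08271526   31.31444172]
```

```bash
ls pics
```

```text
side0.png
side1.png
top0.png
top1.png
wrist0.png
```

View pics/side1.png

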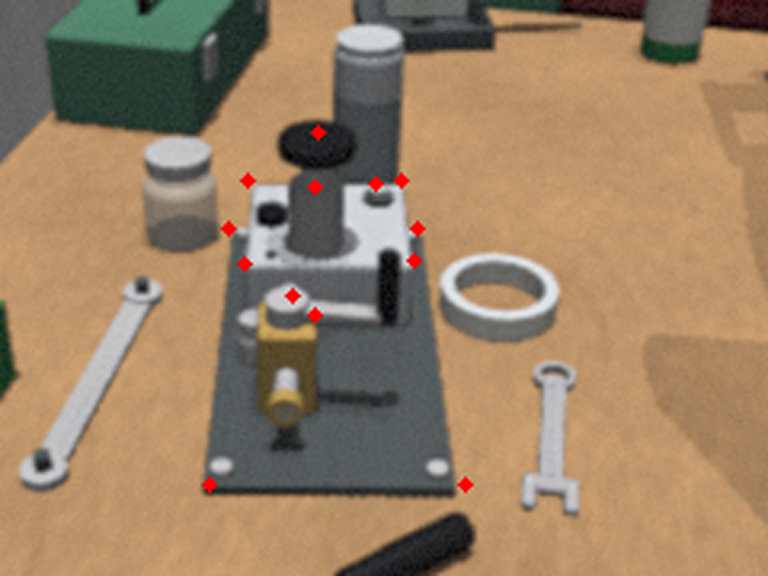

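View pics/top1.png

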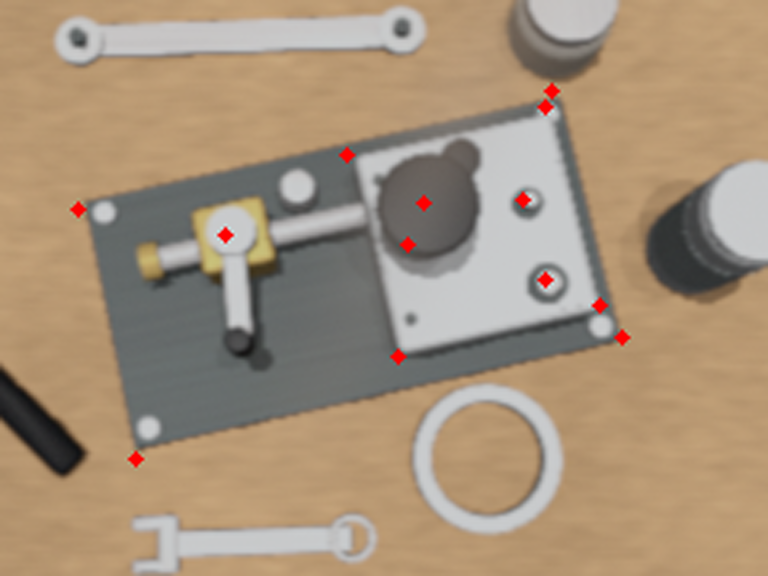

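```bash
python3 - <<'E'
from h import *
f=lambda u,v:(180+u/3.2,130+v/3.2)
obs=[('top',(75,210,10),f(88,203)),('top',(75,-120,10),f(562,98)),('top',(-95,-120,10),f(619,341)),('top',(-95,210,10),f(135,448)),
('top',(0,0,165),f(428,200)),('top',(20,115,98),f(231,231)),('side',(0,0,165),f(317,137)),('side',(75,210,10),f(205,490)),('side',(-95,210,10),f(452,492)),('side',(20,115,98),f(289,297)),('top',(-52,-70,82),f(547,281)),('top',(-75,30,70),f(396,354)),('top',(55,30,70),f(356,157))]
r=least_squares(lambda v:np.concatenate([(proj(c,world(p,*v))[0]-uv) for c,p,uv in obs]),[.58,-.07,.2],loss='soft_l1',f_scale=2)
v=r.x;print(v);print(r.fun.reshape(-1,2).round(1).tolist())
for uv in(f(237,340),):
    d=atz('top',uv,.14)-world((20,115,140),*v);a=np.arctan2(d[1],d[0])-v[2];print('post',d,np.hypot(*d[:2]),np.pi-a%(2*np.pi))
p=lambda s,c,z:print(s,atz(c[0],c[1],z).round(3))
p('can',('top',f(762,212)),.17);p('jar',('top',f(566,10)),.085);p('socket',('top',f(297,187)),.048)
print(totool([v[0],v[1],.2]))
E
```

```text
[ 0.58559431 -0.07014512  0.225003  ]
[[-2.1, -0.9], [-0.5, -0.6], [0.7, 0.2], [-1.0, 0.7], [0.0, 1.3], [-0.6, -0.2], [0.1, -1.4], [-0.9, -2.7], [1.4, -2.5], [-0.6, -1.2], [0.4, 0.5], [0.5, 0.4], [-1.3, -0.8]]
post [-0.06991661 -0.00814347  0.        ] 0.07038926643082134 0.10905136088983802
can [ 0.582 -0.258  0.17 ]
jar [ 0.723 -0.163  0.085]
socket [0.615 0.006 0.048]
[ 553.39513382 -421.12977368   31.31446187]
```

```bash
python3 -m inch '[[0,[20,-15,0],0],[0,[35,-27,0],0],[0,[38,-29,0],0],[0,[38,-29,0],0],[0,[38,-29,0],0],[0,[38,-29,0],0],[0,[38,-29,0],0],[0,[38,-29,0],0],[0,[38,-29,0],0],[0,[38,-29,0],0],[0,[38,-29,0],0],[0,[38,-29,0],0]]' 40; python3 - <<'E'
from h import *
print(totool([.5856,-.0701,.18]))
E
```

```text
time_s: 2.25
position: [0.4922, -0.1826, 0.2317]
orientation: [0.0, 0.993, 0.117, 0.0]
contact_force: [0.3, -0.3, -0.2]
gripper_width: -0.003
[116.92604204 -87.82032423  51.73362796]
```

```bash
python3 -m inch '[[0,[38,-28,0],0],[0,[38,-28,0],0],[0,[30,-22,8],0],[0,[11,-9.5,15],0],[0,[0,0,15],0],[0,[0,0,0],0]]'; python3 - <<'E'
from h import *
print(totool([.5856,-.0701,.165]),get_state()['time_s'])
for c in('side','top','wrist'):
    im=capture(c)
    print(c,[(r['uv'],r['confidence']) for r in spot_point('pin_tip',c)[:2]])
    x0,y0=(180,130)
    if c!='wrist': im=cv2.resize(im[y0:y0+180,x0:x0+240],None,fx=3.2,fy=3.2)
    cv2.imwrite(f'pics/{c}2.png',im[:,:,::-1])
E
```

```text
time_s: 2.85
position: [0.5814, -0.0721, 0.1892]
orientation: [-0.001, 0.993, 0.117, -0.004]
contact_force: [-0.4, -0.6, -1.2]
gripper_width: -0.002
[ 4.72970685 -0.95175462 24.13241107] 2.85
side []
top []
wrist [([366.9, 196.5], 0.69)]
```

View pics/side2.png

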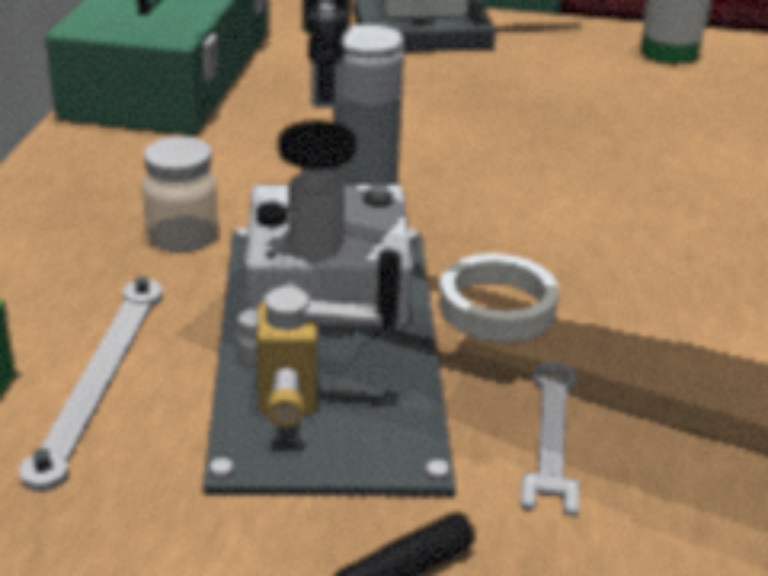

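View pics/wrist2.png

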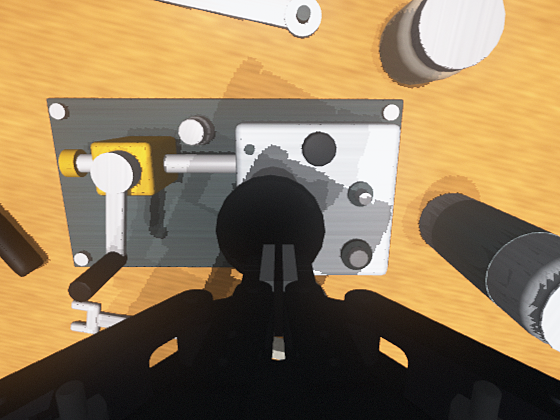

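The side view shows the shut fingers at zoomed (322,103), above the knob at (317,140). In the wrist view the fingertips at (278,250) are over the knob at (270,225), and the pin at (362,196) is clear on the right. I'll press once and check the force.

```bash
python3 -m inch '[[0,[0,0,8],0],[0,[0,0,10],0],[0,[0,0,10],0],[0,[0,0,10],0],[0,[0,0,4],0],[0,[0,0,0],0]]'; python3 - <<'E'
from h import *
print(totool([.5856,-.0701,.145]),get_state()['time_s'],get_state()['contact_force'])
im=capture('side');x0,y0=(180,130)
cv2.imwrite(f'pics/side3.png',cv2.resize(im[y0:y0+180,x0:x0+240],None,fx=3.2,fy=3.2)[:,:,::-1])
E
```

```text
time_s: 3.75
position: [0.5845, -0.0722, 0.1519]
orientation: [0.0, 0.993, 0.117, -0.001]
contact_force: [-4.8, 0.9, 9.2]
gripper_width: -0.003
[ 1.58605286 -1.74867172  6.85938009] 3.75 [-4.83501049  0.86354384  9.23689475]
```

View pics/side3.png

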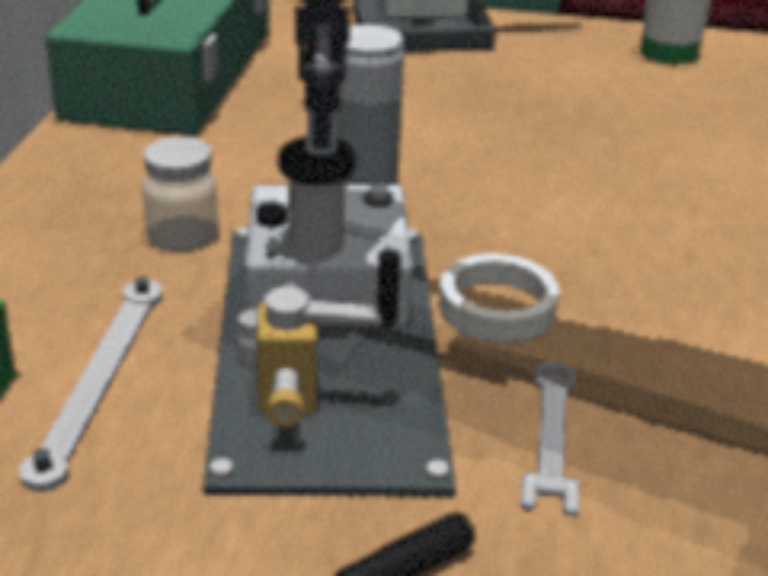

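The knob is pressed partway: force is 9 N and the TCP is at z=0.152. I'll go the rest of the way.

```bash
python3 -m inch '[[0,[0,0,7],0],[0,[0,0,0],0]]'; python3 -m inch '[[0,[0,0,-15],0],[0,[0,0,-18],0],[0,[0,0,0],0],[0,[0,0,0],0]]';python3 - <<'E'
from h import *
im=capture('wrist');cv2.imwrite('pics/wrist4.png',im[:,:,::-1])
im=capture('side');x0,y0=(180,130)
cv2.imwrite(f'pics/side4.png',cv2.resize(im[y0:y0+180,x0:x0+240],None,fx=3.2,fy=3.2)[:,:,::-1])
E
```

```text
time_s: 4.0
position: [0.5847, -0.0722, 0.1456]
orientation: [0.0, 0.993, 0.117, -0.0]
contact_force: [-3.3, -0.2, 11.5]
gripper_width: 0.001
time_s: 4.4
position: [0.5844, -0.0719, 0.1766]
orientation: [-0.0, 0.993, 0.117, -0.0]
contact_force: [-0.2, 0.4, -0.2]
gripper_width: 0.006
```

View pics/wrist4.png

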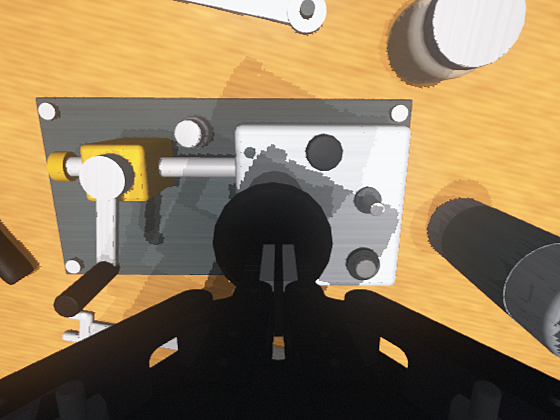

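View pics/side4.png

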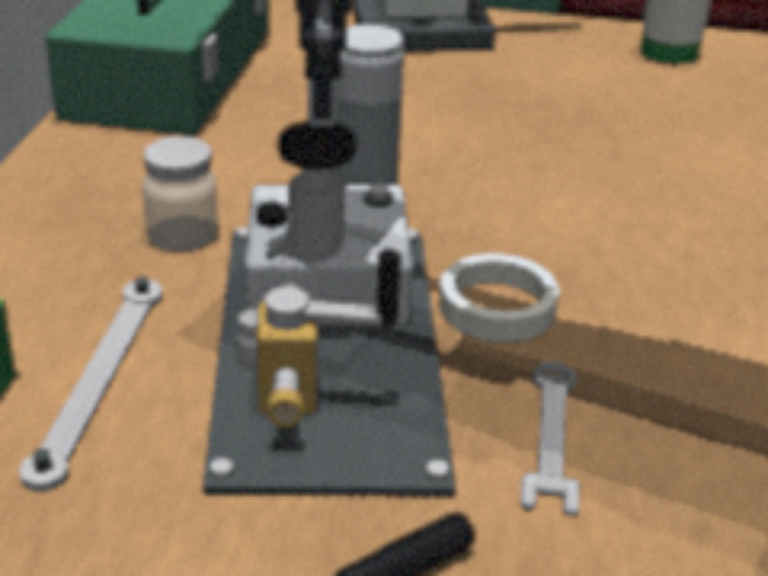

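The pin tip has moved out from its collar at (368,200) to (377,210), so the stroke counted and the knob is back up. More strokes next.

```bash
python3 -m inch '[[0,[0,0,15],0],[0,[0,0,17],0],[0,[0,0,0],0],[0,[0,0,0],0],[0,[0,0,0],0]]'; python3 -m inch '[[0,[0,0,-15],0],[0,[0,0,-17],0],[0,[0,0,0],0],[0,[0,0,0],0],[0,[0,0,0],0]]';python3 -m inch '[[0,[0,0,15],0],[0,[0,0,17],0],[0,[0,0,0],0],[0,[0,0,0],0],[0,[0,0,0],0]]'; python3 -m inch '[[0,[0,0,-15],0],[0,[0,0,-17],0],[0,[0,0,0],0],[0,[0,0,0],0],[0,[0,0,0],0]]';python3 - <<'E'
from h import *
im=capture('wrist');cv2.imwrite('pics/wrist5.png',im[:,:,::-1]);print(spot_point('pin_tip','wrist'))
E
```

```text
time_s: 5.0
position: [0.586, -0.0723, 0.1469]
orientation: [0.0, 0.993, 0.117, 0.001]
contact_force: [-1.4, -0.5, 10.8]
gripper_width: 0.001
time_s: 5.5
position: [0.5833, -0.0717, 0.1752]
orientation: [-0.001, 0.993, 0.117, -0.002]
contact_force: [0.1, 0.2, -0.3]
gripper_width: -0.004
time_s: 6.0
position: [0.5858, -0.0723, 0.1468]
orientation: [0.0, 0.993, 0.117, 0.001]
contact_force: [-2.2, 0.5, 11.7]
gripper_width: 0.0
time_s: 6.5
position: [0.5833, -0.0717, 0.1752]
orientation: [-0.001, 0.993, 0.117, -0.002]
contact_force: [-0.3, -0.5, -0.5]
gripper_width: -0.006
[{'uv': [388.9, 218.9], 'confidence': 0.64}]
```

View pics/wrist5.png

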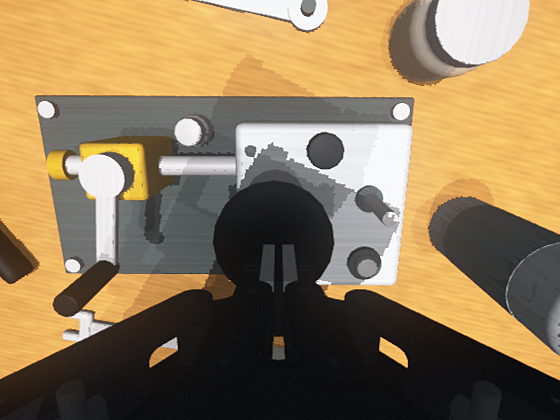

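The pin is visibly longer, with its tip now at (389,217). Two more strokes, then I'll work out its height.

```bash
cat >> h.py <<'E'
def wproj(P):
    s=get_state();c=totool(P,s)/1000;H=np.array(get_calibration('wrist')['hand_eye'])
    p=np.linalg.inv(H)@np.append(c,1);q=K('wrist',get_calibration('wrist'))@p[:3];return q[:2]/q[2]
E
python3 -m inch '[[0,[0,0,15],0],[0,[0,0,17],0],[0,[0,0,0],0],[0,[0,0,0],0],[0,[0,0,0],0]]'; python3 -m inch '[[0,[0,0,-15],0],[0,[0,0,-17],0],[0,[0,0,0],0],[0,[0,0,0],0],[0,[0,0,0],0]]';python3 -m inch '[[0,[0,0,15],0],[0,[0,0,17],0],[0,[0,0,0],0],[0,[0,0,0],0],[0,[0,0,0],0]]'; python3 -m inch '[[0,[0,0,-15],0],[0,[0,0,-17],0],[0,[0,0,0],0],[0,[0,0,0],0],[0,[0,0,0],0]]';python3 - <<'E'
from h import *
im=capture('wrist').copy();print(spot_point('pin_tip','wrist'))
for h in (0,20,40,50,60):
    q=wproj(world((0,-70,74+h),.5856,-.0701,.225));print(h,q.round(1));cv2.circle(im,tuple(int(round(a)) for a in q),1,(255,0,0),-1)
for p in ((-52,-70,82),(20,115,98),(0,0,165)): print(p,wproj(world(p,.5856,-.0701,.225)).round(1))
cv2.imwrite('pics/wrist6.png',im[:,:,::-1])
E
```

```text
time_s: 7.1
position: [0.5862, -0.0724, 0.1473]
orientation: [0.001, 0.993, 0.117, 0.002]
contact_force: [-1.8, 0.2, 11.3]
gripper_width: 0.002
time_s: 7.6
position: [0.5834, -0.0718, 0.1754]
orientation: [-0.001, 0.993, 0.117, -0.001]
contact_force: [-0.6, 0.1, 0.1]
gripper_width: 0.001
time_s: 8.1
position: [0.5859, -0.0723, 0.1469]
orientation: [0.0, 0.993, 0.117, 0.001]
contact_force: [-1.4, 0.8, 10.8]
gripper_width: -0.004
time_s: 8.6
position: [0.5832, -0.0717, 0.175]
orientation: [-0.001, 0.993, 0.117, -0.002]
contact_force: [0.9, -0.2, -0.1]
gripper_width: -0.004
[{'uv': [399.0, 224.8], 'confidence': 0.72}, {'uv': [65.5, 307.1], 'confidence': 0.2}]
0 [369.8 203.6]
20 [377.4 211.3]
40 [386.3 220.3]
50 [391.5 225.5]
60 [397.1 231.2]
(-52, -70, 82) [367.  272.5]
(20, 115, 98) [ 99.9 181.2]
(0, 0, 165) [273.5 251.8]
```

View pics/wrist6.png

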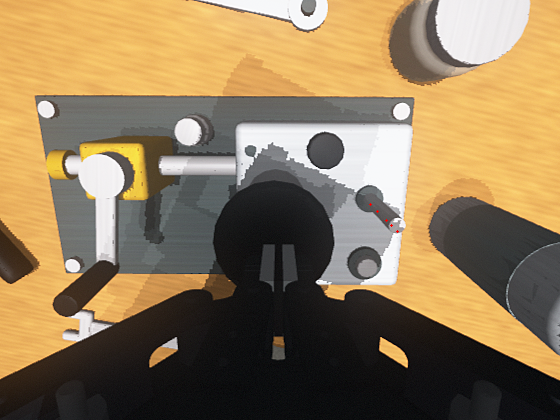

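The tip is at about (399,225). My projection of full height gives roughly (400,226) with its offset removed. I'll pump once more and see whether the tip moves.

```bash

python3 -m inch '[[0,[0,0,15],0],[0,[0,0,17],0],[0,[0,0,1],0],[0,[0,0,0],0],[0,[0,0,0],0]]'; python3 -m inch '[[0,[0,0,-15],0],[0,[0,0,-18],0],[0,[0,0,0],0],[0,[0,0,0],0],[0,[0,0,0],0]]';python3 - <<'E'
from h import *
im=capture('wrist').copy();print(spot_point('pin_tip','wrist'),get_state()['position'])
a=cv2.imread('pics/wrist6.png')[170:270,340:440];b=im[170:270,340:440,::-1]
cv2.imwrite('pics/cmp7.png',cv2.resize(np.hstack([a,b]),None,fx=4,fy=4))
E
```

```text
time_s: 9.2
position: [0.5862, -0.0724, 0.1464]
orientation: [0.001, 0.993, 0.117, 0.002]
contact_force: [-2.0, -0.5, 11.0]
gripper_width: 0.003
time_s: 9.7
position: [0.5833, -0.0717, 0.1751]
orientation: [-0.001, 0.993, 0.117, -0.002]
contact_force: [-0.2, -0.5, 0.7]
gripper_width: 0.001
[{'uv': [395.8, 225.8], 'confidence': 0.93}, {'uv': [97.0, 174.1], 'confidence': 0.15}] [ 0.58343861 -0.0717595   0.17534483]
```

View pics/cmp7.png

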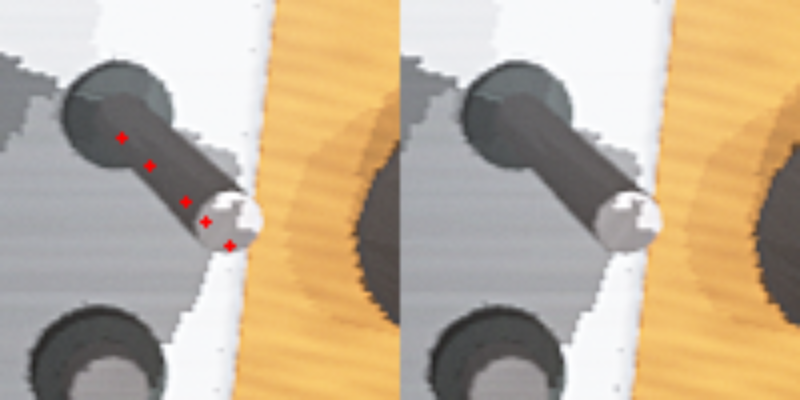

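The tip didn't move. Collar-to-tip is (27.5,27.3) px against a predicted (27.3,27.6) for 60 mm, so the pin is fully out. Next I'll check the lever post's position from the wrist view.

```bash
python3 -m inch '[[0,[0,0,-15],0],[0,[-10,-20,-10],0],[0,[-10,-20,0],0],[0,[0,0,0],0],[0,[0,0,0],0]]'; python3 - <<'E'
from h import *
v=(.5856,-.0701,.225)
s=get_state();print(s['position'])
im=capture('wrist').copy();print([(r['uv'],r['confidence']) for r in spot_point('lever_post','wrist')],[(r['uv'],r['confidence']) for r in spot_point('lever_pivot','wrist')])
for a in (0,.1,.2,.3):
    q=wproj(world((20-70*np.cos(a),115+70*np.sin(a),140),*v));print(a,q.round(1));cv2.circle(im,tuple(int(round(x)) for x in q),2,(255,0,0),-1)
print('pivot',wproj(world((20,115,98),*v)))
cv2.imwrite('pics/wrist8.png',im[:,:,::-1])
d=s['position']-world((0,0,0),*v);c,n=np.cos(v[2]),np.sin(v[2]);print('tcp in pump',c*d[0]+n*d[1],-n*d[0]+c*d[1],d[2])
E
```

```text
time_s: 10.3
position: [0.5562, -0.0378, 0.203]
orientation: [0.0, 0.993, 0.117, 0.001]
contact_force: [1.1, -0.5, 1.0]
gripper_width: 0.001
[ 0.55622958 -0.0378385   0.20300519]
[([146.5, 259.2], 0.9)] [([170.1, 144.9], 0.9), ([344.2, 196.0], 0.39)]
0 [157.2 263.6]
0.1 [146.5 263. ]
0.2 [135.7 261.5]
0.3 [125. 259.]
pivot [168.98420487 148.94558941]
tcp in pump -0.021432368553590136 0.03800104301217973 0.20300519097556882
```

View pics/wrist8.png

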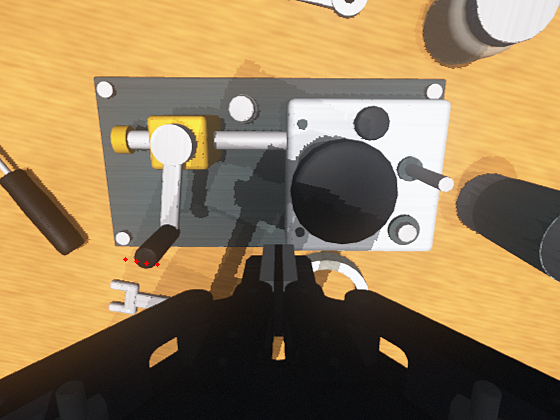

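The post at (146,259) matches lever angle 0.1, and the hub is within 4 px. The knob is up and the pin is fully out. Now I'll move beside the post and go down to z=0.115.

```bash
python3 -m inch '[[0,[-15,-23,0],0],[0,[-14,-22,0],0],[0,[0,0,10],0],[0,[0,0,25],0],[0,[0,0,30],0],[0,[0,0,20],0],[0,[0,0,3],0],[0,[0,0,0],0],[0,[0,0,0],0]]'; python3 - <<'E'
from h import *
s=get_state();im=capture('wrist');cv2.imwrite('pics/wrist9.png',im[:,:,::-1])
v=(.5856,-.0701,.225);d=s['position']-world((0,0,0),*v);c,n=np.cos(v[2]),np.sin(v[2]);print('tcp in pump',c*d[0]+n*d[1],-n*d[0]+c*d[1],d[2])
E
```

```text
time_s: 11.35
position: [0.5187, -0.0012, 0.1154]
orientation: [0.0, 0.993, 0.116, 0.001]
contact_force: [-0.7, 0.1, 0.2]
gripper_width: 0.0
tcp in pump -0.04988653491916056 0.08206870969217615 0.11542867537493758
```

View pics/wrist9.png

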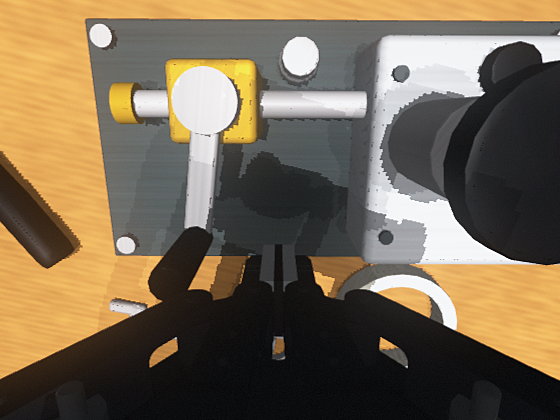

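The fingers at (278,265) are beside the post at (185,255), with the barrel well clear. I'll push along the arc.

```bash
python3 -m inch '[[0,[-1,-12,0],0],[0,[-1,-14,0],0],[0,[-1,-14,0],0],[0,[2,-10,0],0],[0,[3,-9,0],0],[0,[3,-8,0],0],[0,[0,0,0],0],[0,[0,0,0],0]]'; python3 - <<'E'
from h import *
s=get_state();im=capture('wrist');cv2.imwrite('pics/wrist10.png',im[:,:,::-1])
v=(.5856,-.0701,.225);d=s['position']-world((0,0,0),*v);c,n=np.cos(v[2]),np.sin(v[2]);print('tcp in pump',c*d[0]+n*d[1],-n*d[0]+c*d[1],d[2])
E
```

```text
time_s: 12.2
position: [0.5066, 0.0662, 0.1142]
orientation: [-0.0, 0.993, 0.117, -0.0]
contact_force: [0.0, -0.5, -0.4]
gripper_width: 0.002
tcp in pump -0.04655843157403692 0.1504812738024411 0.11420234699260931
```

View pics/wrist10.png

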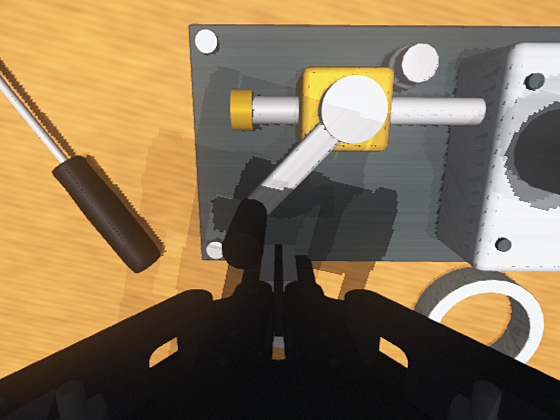

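The lever is now at about 45°, with its post at (243,235) just left of the fingers. Continuing the arc.

```bash
python3 -m inch '[[0,[6,-8,0],0],[0,[8,-8,0],0],[0,[8,-6,0],0],[0,[8,-5,0],0],[0,[8,-4,0],0],[0,[6,-3,0],0],[0,[0,0,0],0],[0,[0,0,0],0]]'; python3 - <<'E'
from h import *
s=get_state();im=capture('wrist');cv2.imwrite('pics/wrist11.png',im[:,:,::-1])
v=(.5856,-.0701,.225);d=s['position']-world((0,0,0),*v);c,n=np.cos(v[2]),np.sin(v[2]);print('tcp in pump',c*d[0]+n*d[1],-n*d[0]+c*d[1],d[2])
E
```

```text
time_s: 13.05
position: [0.5421, 0.1093, 0.1145]
orientation: [-0.0, 0.993, 0.117, 0.001]
contact_force: [0.5, -0.1, 0.9]
gripper_width: 0.002
tcp in pump -0.0023502174103720297 0.18462425794443993 0.11449584931720673
```

View pics/wrist11.png

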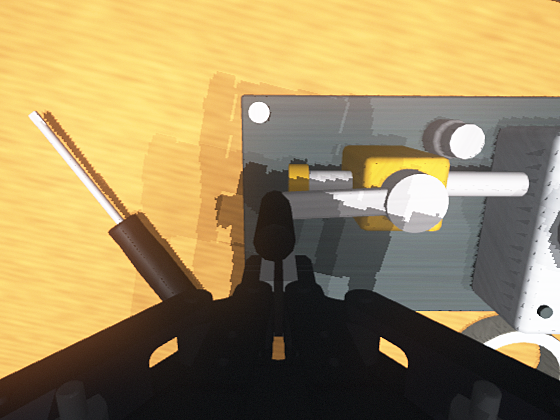

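The lever points almost along +y, with its post at (275,230) right in front of the fingers. Small pushes to the stop now, watching the force.

```bash
python3 -m inch '[[0,[3,0,0],0],[0,[0,0,0],0],[0,[0,0,0],0]]';python3 -m inch '[[0,[2,0,0],0],[0,[0,0,0],0],[0,[0,0,0],0]]'; python3 -m inch '[[0,[2,0,0],0],[0,[0,0,0],0],[0,[0,0,0],0]]'
```

```text
time_s: 13.4
position: [0.5445, 0.1096, 0.1144]
orientation: [-0.0, 0.993, 0.117, 0.0]
contact_force: [-0.3, 0.5, -0.1]
gripper_width: 0.003
time_s: 13.7
position: [0.5463, 0.1101, 0.1142]
orientation: [-0.0, 0.993, 0.117, -0.0]
contact_force: [-1.0, 0.1, 0.1]
gripper_width: 0.001
time_s: 14.0
position: [0.5467, 0.1103, 0.1141]
orientation: [0.0, 0.993, 0.117, -0.002]
contact_force: [-5.1, -1.0, 4.0]
gripper_width: -0.005
```

```bash
python3 -m inch '[[0,[2,0,0],0],[0,[0,0,0],0],[0,[0,0,0],0],[0,[0,0,0],0]]'; python3 -m inch '[[0,[-12,0,0],0],[0,[-25,0,0],0],[0,[-20,0,-10],0],[0,[0,0,-40],0],[0,[0,0,-45],0],[0,[-30,0,0],0],[0,[-30,0,0],0],[0,[0,0,0],0],[0,[0,0,0],0]]';python3 - <<'E'
from h import *
v=(.5856,-.0701,.225)
ims=[]
for c in('side','top','wrist'):
    im=capture(c).copy();print(c,[(n,[(r['uv'],r['confidence']) for r in spot_point(n,c)[:1]]) for n in('lever_post','lever_pivot','pin_tip')])
    P=[(a,world((20-70*np.cos(a),115+70*np.sin(a),140),*v)) for a in(1.3,1.45,1.571)]
    for a,p in P: print(a,(wproj(p) if c=='wrist' else proj(c,p)[0]).round(1))
    x0,y0=(180,130)
    if c!='wrist': im=cv2.resize(im[y0:y0+180,x0:x0+240],None,fx=3.2,fy=3.2)
    cv2.imwrite(f'pics/{c}12.png',im[:,:,::-1])
E
```

```text
time_s: 14.4
position: [0.5467, 0.1104, 0.114]
orientation: [0.0, 0.993, 0.117, -0.005]
contact_force: [-10.2, -2.7, 7.2]
gripper_width: -0.001
time_s: 15.3
position: [0.4368, 0.0838, 0.2096]
orientation: [0.0, 0.993, 0.116, 0.001]
contact_force: [0.9, -0.3, -0.6]
gripper_width: 0.0
side [('lever_post', [([266.9, 229.3], 0.61)]), ('lever_pivot', [([270.5, 223.0], 0.66)]), ('pin_tip', [])]
1.3 [278.1 223.3]
1.45 [273.  223.8]
1.571 [268.8 223.9]
top [('lever_post', [([211.5, 207.1], 0.61)]), ('lever_pivot', [([250.7, 199.9], 0.88)]), ('pin_tip', [([348.5, 188.8], 0.49)])]
1.3 [216.7 216.2]
1.45 [214.6 211.1]
1.571 [213.4 206.7]
wrist [('lever_post', []), ('lever_pivot', [([381.1, 10.3], 0.9)]), ('pin_tip', [])]
1.3 [279.6  30. ]
1.45 [276.1   9.6]
1.571 [275.3  -7.5]
```

View pics/side12.png

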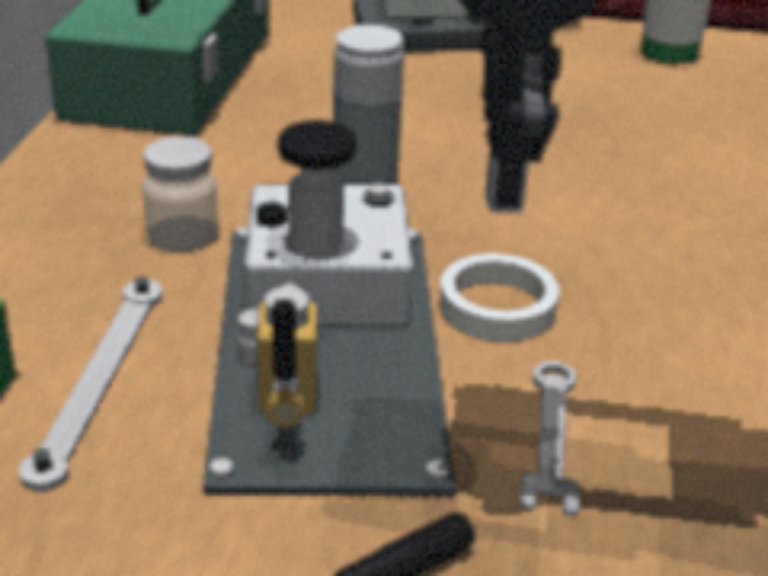

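View pics/wrist12.png

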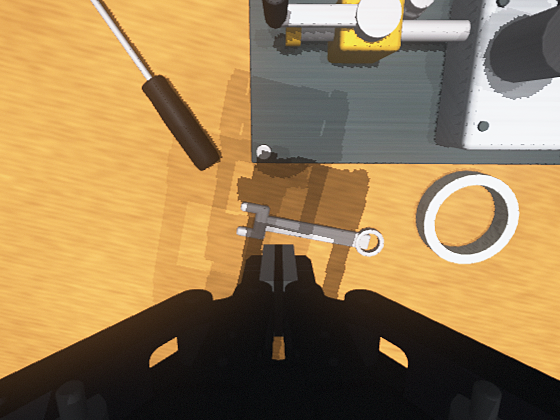

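View pics/top12.png

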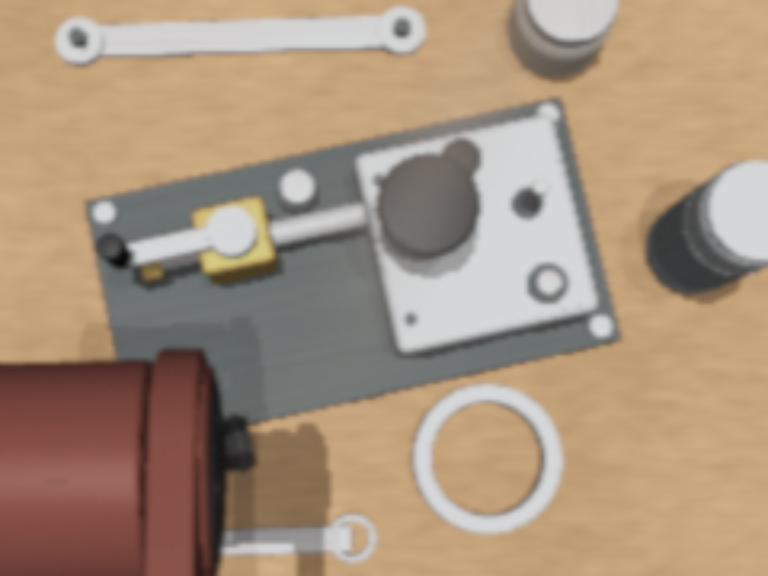

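In the top view the post at (211,207) matches the 1.571 rad prediction of (213,207). The knob is up, the pin stands out at (348,189), and the loose things look unmoved. The arm touches nothing, so I'll hand in.

```bash
python3 -m inch '[[0,[0,0,0],0],[0,[0,0,0],0],[0,[0,0,0],0]]'; python3 -c "
from cell import *
print(finish_job())"
```

```text
time_s: 16.2
position: [0.4365, 0.0839, 0.2093]
orientation: [-0.0, 0.993, 0.117, 0.0]
contact_force: [0.7, 0.6, 0.4]
gripper_width: -0.002
the job is handed in; nothing more can be done
None
```

I pumped the knob six times, pushed the shut-off lever round to its far stop, and handed the job in at about 16 s. No verdict was reported.

- **Pumping:** each stroke went 18 to 19 mm down with the shut fingers and was let right back up. The last stroke no longer moved the pin, and its length in the wrist picture matched the full 60 mm.
- **Lever:** at the far stop the fingers stalled with the push rising to about 10 N. In the top view the post sits within 2 px of where it should be at 1.571 rad. In the side view the post was about 5 px lower than predicted (rows 229 and 224).
- **Rest of the scene:** the final pictures show the knob up, the pin still out and the loose things apparently unmoved. I judged those by eye and did not measure them. The relief button was never approached, and the arm was clear of everything at the end.
- **Network errors:** `relief_top` was first reported on the lever hub in the top view, so I used its second guess. `pin_tip` was often missed in the side and top views, so I judged the pin from the wrist camera.

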